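# Slacken the gauge's locking collar and push the fence home

### The job

Free the fence of the strip-cutting gauge: roll a fingertip along the rim of the knurled locking collar to loosen it two full turns anticlockwise (seen from above), no more than an eighth of a turn over or under, pressing lightly and without gripping it. Then push the fence with a fingertip away from the robot until it is fully home against its end stops, and move clear. Leave everything else on the table where it stands.

Things in the scene. Friction and masses are not known exactly. Their poses are not given: they have to be found in the camera images.
- gauge: strip-cutting gauge fixed to the table: white board 260 x 220 mm, 12 mm thick; origin at the centre of its underside, x the way the fence slides (away from the robot), y to the left, z up; yaw up to 0.35 rad either way. At (-70, +80) mm of it a steel bridge (36 x 66 mm, top 60 mm above the table) carries the lock screw
- collar_mid (a point): centre of the knurled steel locking collar on the bridge: disc, upright axis, rim 64 mm across, 20 mm high; point on the axis half-way up the rim, 73 mm above the table when tight, climbing 4 mm per turn. Within 90 mm of the axis all else is under 61 mm high. A dark groove on its top points to the gauge's -x when tight, over a small pointer that ends 45 mm from the axis. Axes as the gauge
- collar (a joint): collar angle, rad: 0 fully tight, growing anticlockwise from above (loosening); starts at 0 to 0.35; two full turns are 12.57. It stays where it is left. About 1 N along the rim turns it: 2 to 6 N against the rim is plenty. The screw's tip lets go of the fence at about one and a half turns
- fence_face (a point): point on the robot-side face of the steel fence (bar 150 mm long along the gauge's y, 20 mm thick, top 46 mm above the table): half-way up, 30 mm above the table, 20 mm right of the bar's middle. A good place to push, toward the gauge's x. Axes as the gauge
- fence (a joint): fence slide in m along the gauge's x: 0 as locked, 0.060 fully home against two end stops. Blocked until the lock screw is loosened; then it slides with about 2 N and stays where it is left
- cutter: small round cutter (steel ring 44 mm across, 30 mm high) standing on the gauge's board; bystander
- cutter_wide: larger round cutter (steel ring 65 mm across, 30 mm high); bystander
- ramekin: white ceramic bowl 72 mm across, 45 mm high; bystander
- jar: amber jar 56 mm across, 85 mm high; bystander
- brush: pastry brush lying flat; bystander
- cup: steel cup 72 mm across, 75 mm high; bystander
- spatula: spatula lying flat; bystander

How it is judged:
By the outcome, as a careful person would: the job done as asked, in the order asked, and still so for the second after the job is handed in, with the robot touching nothing.
It also fails if it takes over 72 s, if anything falls off the work surface, if the arm or the gripper's body presses on something with over 40 N, if the wrist force passes 120 N, or if a joint passes its speed limit or range.

### The arm

A 7-joint arm with a two-finger parallel gripper is mounted at the origin on the work surface. World frame = base frame: x ahead of the robot, y to its left, z up, the work surface at z = 0. Lengths are in mm, angles in rad, forces in N, time in s.
With the tool pointing down it reaches from about 400 to 875 mm from the base axis. Payload 4.4 kg.
Tool frame: the origin (TCP) lies on the centre line of the jaws, within the pads' length; the fingertips stand 14 mm ahead of it and the grasp point (between the pads) lies 5 mm behind it; z points along the fingers, x is the direction in which the jaws open and shut, and the axes are right-handed (so a half turn about z gives the same grasp; the last joint's range is limited). The gripper opens to 85 mm and grips with 20 to 120 N. Pads are 22 mm wide; open, the fingers measure 114 mm over their backs; the gripper's body (76 mm by 85 mm) begins 54 mm behind the grasp point. The pads swing forward as they close: fully open they stand 13 mm farther back than shut.
Start: joints at [-1.337, 0.628, 0.038, 1.517, -0.027, 0.996, -0.02], TCP at [191.94, 621.029, 245.313] pointing down, gripper open.
Joint ranges: [-3.06, 3.06], [-0.37, 2.12], [-1.25, 1.32], [0.18, 2.47], [-1.1, 4.24], [0.23, 1.98], [-2.94, 2.94]. Speed limits (rad/s): [2.57, 2.57, 3.14, 3.14, 3.14, 3.14, 3.14].

### API

Orientations are given as [roll, pitch, yaw] about the fixed x, y, z axes, in that order (R = Rz(yaw) Ry(pitch) Rx(roll)).
In Python, from cell import ctrl gives the robot as it stands.
- The arm moves only by the tool send_rows, never from a script. Its argument "commands" is a list of rows, each a list of 5 numbers: the finger opening in mm, from 0 to 85.4, then the shift along the tool's x, y, z in mm, then the turn about the tool's z in degrees. In form: [[grip, x, y, z, roll], ...]. A call has 1 to 5 rows; each row is the pose to reach, as a shift and turn from the pose measured when the call began, along the tool's axes at that moment; what a row does not reach only later rows make up. A row lasts 1/10 s, in which the tool goes at most 50 mm and 8.59 degrees, less where a joint would pass 70% of its speed; a pose out of reach is approached as far as the arm can. A call with a gripper value outside its range is refused whole. The fingers move at their own pace and stop on an object; the grip force is fixed at half the most. Time passes only in rows, so rows that repeat a pose let the fingers close. It gives the time, the measured TCP pose, the force and the opening at its end, in the units of the state.
- ctrl.read_state(): the state, without advancing time (a new reading comes with each control period).
- ctrl.get_image(name): name is "side" or "top" or "wrist"; returns the picture (384x512x3 uint8, red, green, blue); there is no depth.
- ctrl.camera_params(name): a dict with "fx", "fy", "cx", "cy" (pixels), "k1" (the pictures are not rectified: a ray, as slopes to the right and down, at radius r is drawn at 1 + k1 r^2 times it, then the intrinsics apply), "cam_to_world" (4x4, takes a point from camera to world coordinates). Camera axes: x right, y down, z forward; pixel columns grow to the right and rows downward; lengths in mm; the calibration is good to about 2 mm. A picture is of the moment at which its call begins: read the wrist's pose just before it. camera_params takes no time and is no camera call; for the wrist camera it gives the pose at the moment of the call.
- ctrl.finish_job(): hands the job in, once; it reports no verdict.
The state is a dict: "clock": time; "qpos": joint angles; "qd": joint speeds; "tau": joint torques, N m; "eef_pos": TCP position; "tool_rot": TCP orientation; "force": force on the tool from outside, world axes, zero at the start; "torque": the same for the moment, N m; "width": finger opening in mm.
Only numpy, scipy, OpenCV 4.12 (cv2) and the standard library are available. Lean on these libraries where they do the work, as an engineer would, in place of code of your own. Each camera call takes 0.05 s, during which the arm holds its last target.

## Working session

There is one attempt and no reset: what is moved stays moved. The work goes in short steps, Python scripts to look and compute and a tool call to move; the robot and the scene stay as the last step left them, time stands still between calls to the robot, and variables do not carry over. Pictures are saved under pics/ and viewed, and the job is handed in when it is done.

Besides the shell and the picture viewer there is one more tool, called in YAML: its name, and indented under it one key for each argument. send_rows: Moves the arm, as the interface text tells. Its arguments: {"type":"object","properties":{"commands":{"type":"array"}},"required":["commands"]}

```bash
ls; mkdir -p pics
python3 - <<'E'
from cell import ctrl
import cv2
s=ctrl.read_state(); print(s)
for n in ["top","side"]:
    im=ctrl.get_image(n); cv2.imwrite(f"pics/{n}0.png",im[:,:,::-1])
    print(n,ctrl.camera_params(n))
print(ctrl.camera_params("wrist"))
E
```

```text
pics
{'clock': 0.0, 'qpos': array([-1.33679921,  0.62932246,  0.03843297,  1.51839084, -0.02702743,
        0.99631897, -0.01999201]), 'qd': array([ 0.00072156, -0.00070016, -0.00035609,  0.00287092,  0.00084975,
       -0.00100302,  0.00010007]), 'tau': array([-5.62578327e-05, -5.63399971e+01,  1.22598186e+00, -1.93438107e+01,
        1.09814038e-02,  1.04422291e-02,  9.74405964e-06]), 'eef_pos': array([191.74041695, 620.4312434 , 244.3969463 ]), 'tool_rot': array([-3.14158917e+00,  1.92227405e-03,  1.27099902e+00]), 'force': array([-0.37750387, -0.71872695, -0.3994731 ]), 'torque': array([-0.0055605 , -0.06688826, -0.00018855]), 'width': 85.27992993042596}
top {'fx': 371.3217375438064, 'fy': 371.3217375438064, 'cx': 260.9184958122093, 'cy': 186.54137747573068, 'k1': -0.08086261980534691, 'cam_to_world': array([[ 1.42382825e-03, -9.89340243e-01,  1.45615439e-01,
         3.72479334e+02],
       [-9.99956861e-01, -7.20287957e-05,  9.28820363e-03,
         4.57597324e+01],
       [-9.17870514e-03, -1.45622382e-01, -9.89297667e-01,
         1.05863937e+03],
       [ 0.00000000e+00,  0.
[... 344 characters left out ...]
8682612e-01,
        -6.71719532e+02],
       [ 2.45561436e-02, -8.34504148e-01, -5.50454197e-01,
         6.47332591e+02],
       [ 0.00000000e+00,  0.00000000e+00,  0.00000000e+00,
         1.00000000e+00]])}
{'fx': 325.43571346821335, 'fy': 325.43571346821335, 'cx': 255.01421919161368, 'cy': 190.0567744000037, 'k1': -0.06828794765393928, 'cam_to_world': array([[ 2.94716554e-01,  9.08073713e-01,  2.97563916e-01,
         1.14357618e+02],
       [ 9.55582134e-01, -2.79338510e-01, -9.39828855e-02,
         6.45363917e+02],
       [-2.22232684e-03,  3.12045074e-01, -9.50064699e-01,
         3.72861166e+02],
       [ 0.00000000e+00,  0.00000000e+00,  0.00000000e+00,
         1.00000000e+00]])}
```

View pics/top0.png

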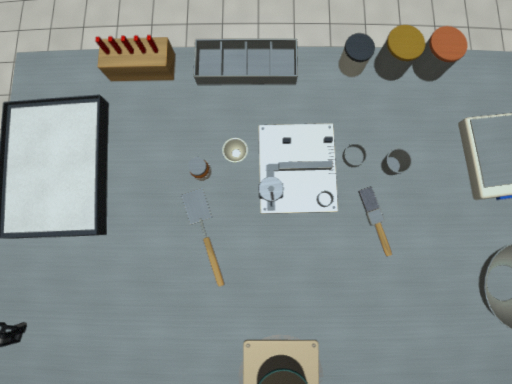

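View pics/side0.png

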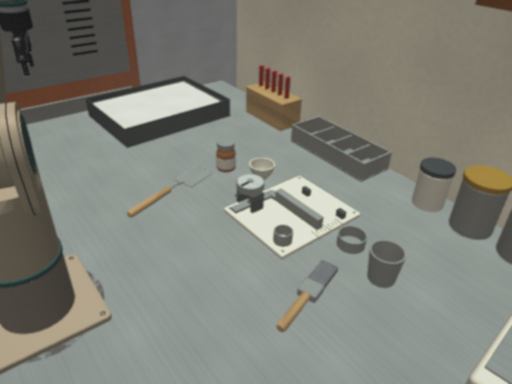

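```bash
cat > h.py <<'E'
import numpy as np, cv2
from cell import ctrl
def K(p): return np.array([[p['fx'],0,p['cx']],[0,p['fy'],p['cy']],[0,0,1.]])
def ray(p,uv):
    n=(np.array(uv,float)-[p['cx'],p['cy']])/[p['fx'],p['fy']]
    r=n.copy()
    for _ in range(20): r=n/(1+p['k1']*np.sum(r**2))
    T=p['cam_to_world']; d=T[:3,:3]@np.array([r[0],r[1],1]); return T[:3,3],d
def onz(p,uv,z):
    o,d=ray(p,uv); return o+d*(z-o[2])/d[2]
def proj(p,P):
    T=p['cam_to_world']; c=T[:3,:3].T@(np.array(P,float)-T[:3,3]); r=c[:2]/c[2]
    r=r*(1+p['k1']*np.sum(r**2)); return r*[p['fx'],p['fy']]+[p['cx'],p['cy']]
E
python3 - <<'E'
from h import *
im=cv2.imread('pics/top0.png'); 
cv2.imwrite('pics/top0z.png',cv2.resize(im[110:225,220:420],None,fx=4,fy=4,interpolation=cv2.INTER_CUBIC))
im=cv2.imread('pics/side0.png'); 
cv2.imwrite('pics/side0z.png',cv2.resize(im[130:280,200:400],None,fx=4,fy=4,interpolation=cv2.INTER_CUBIC))
im=cv2.imread('pics/top0.png'); p=ctrl.camera_params('top')
m=cv2.inRange(im,(190,190,190),(255,255,255)); 
m[:, :240]=0;m[:,350:]=0;m[:110]=0;m[225:]=0
m=cv2.morphologyEx(m,cv2.MORPH_CLOSE,np.ones((5,5)))
c=max(cv2.findContours(m,0,2)[0],key=cv2.contourArea)
h=cv2.convexHull(c); P=np.array([onz(p,q[0],12)[:2] for q in h],np.float32)
r=cv2.minAreaRect(P); print(r, cv2.boxPoints(r))
E
```

```text
((583.02734375, -49.04286193847656), (256.7206726074219, 215.77615356445312), 1.3920758962631226) [[ 452.08386    55.694996]
 [ 457.32593  -160.01747 ]
 [ 713.9708   -153.78072 ]
 [ 708.72876    61.931747]]
```

```bash
ls pics
```

```text
side0.png
side0z.png
top0.png
top0z.png
```

View pics/top0z.png

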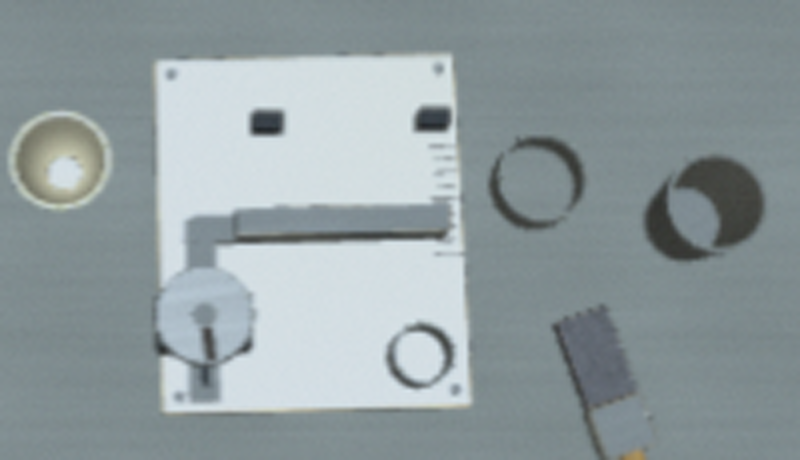

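View pics/side0z.png

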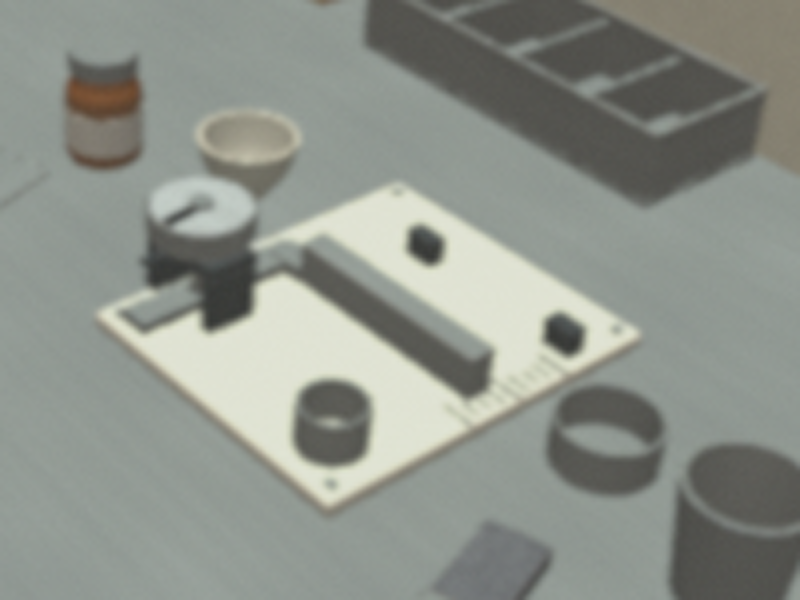

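Run:
```python
from h import *
p=ctrl.camera_params('top'); q=ctrl.camera_params('side')
print('top collar z83',onz(p,(220+204/4,110+315/4),83))
print('side collar top', onz(q,(200+201/4,130+209/4),83))
# board corners from the side zoom
for uv in [(97,316),(330,512),(642,335),(399,181)]:
    print(onz(q,(200+uv[0]/4-.4,130+uv[1]/4-.4),12))
# groove top: center and tip
a=onz(p,(220+206/4,110+328/4),83)[:2];b=onz(p,(220+212/4,110+362/4),83)[:2]; d=b-a; print('groove',np.degrees(np.arctan2(d[1],d[0])))
c=np.array([511,29.3]); 
for t in [119]:
    print(c+70*np.array([np.cos(np.radians(t)),np.sin(np.radians(t))]))
for n,x in dict(jar=(200,168),ram=(235,150)).items(): print(n,onz(p,x,50))
```

```text
top collar z83 [510.16356632  28.16312086  83.        ]
side collar top [506.74322123  19.77384582  83.        ]
[448.47985894  48.1526392   12.        ]
[ 452.7627481  -169.72919827   12.        ]
[ 711.31842344 -160.42870346   12.        ]
[708.12088318  58.94771568  12.        ]
groove -170.2216797929446
[477.06332658  90.5233795 ]
jar [572.97370945 224.48208913  50.        ]
ram [624.03219106 127.72492505  50.        ]
```

```bash
cat >> h.py <<'E'
from scipy.spatial.transform import Rotation as Ro
def st(): 
    s=ctrl.read_state(); return s, np.array(s['eef_pos']), Ro.from_euler('xyz',s['tool_rot'])
def shift(target,R,pos): return R.inv().apply(np.array(target)-pos)
def yaw(s): return s['tool_rot'][2]
def go(target,yawdeg_cw,g=0,n=5,step=45,rs=8.5):
    s,pos,R=st(); v=shift(target,R,pos); L=np.linalg.norm(v)
    for i in range(1,n+1):
        f=min(1,i*step/max(L,1e-6)); r=np.sign(yawdeg_cw)*min(abs(yawdeg_cw),i*rs)
        print([g,*np.round(v*f).tolist(),round(float(r),1)])
E
python3 -c "
from h import *
go([470,96,165],223)
s=st()[0];print(s['tool_rot'])"
```

```text
[0, -31.0, 32.0, 6.0, 8.5]
[0, -63.0, 63.0, 12.0, 17.0]
[0, -94.0, 95.0, 18.0, 25.5]
[0, -126.0, 126.0, 24.0, 34.0]
[0, -157.0, 158.0, 30.0, 42.5]
[-3.14157761e+00  1.63479271e-03  1.27099652e+00]
```

send_rows:
  commands:
    - [0,-31,32,6,8.5]
    - [0,-63,63,12,17]
    - [0,-94,95,18,25.5]
    - [0,-126,126,24,34]
    - [0,-157,158,30,42.5]

```text
clock: 0.6
eef_pos: [296.7, 421.9, 214.4]
tool_rot: [3.14, 0.002, 0.523]
force: [0.2, 0.1, 0.7]
width: 12.4
```

```bash
python3 -c "
from h import *
s,p,R=st();print(s['clock'],p,s['tool_rot'],s['qpos'],s['width'],s['force'])
d=np.degrees(s['tool_rot'][2]+2.635);go([470,96,165],d)"
```

```text
0.6 [296.65076912 421.92338422 214.41747482] [3.14021187e+00 1.58724420e-03 5.23455440e-01] [-1.17794268  0.48972446  0.23931091  1.92629068 -0.16413508  0.7462608
 -0.32117494] 12.377992548582938 [0.2260172  0.14934289 0.74064828]
[0, -2.0, 45.0, 6.0, 8.5]
[0, -3.0, 89.0, 12.0, 17.0]
[0, -5.0, 134.0, 18.0, 25.5]
[0, -6.0, 178.0, 24.0, 34.0]
[0, -8.0, 223.0, 30.0, 42.5]
```

send_rows:
  commands:
    - [0,-2,45,6,8.5]
    - [0,-3,89,12,17]
    - [0,-5,134,18,25.5]
    - [0,-6,178,24,34]
    - [0,-8,223,30,42.5]

```text
clock: 1.1
eef_pos: [401.7, 223.3, 184.5]
tool_rot: [3.14, 0.0, -0.224]
force: [0.8, 1.6, 0.2]
width: -0.4
```

```bash
python3 -c "
from h import *
s,p,R=st();print(s['clock'],p,s['tool_rot'],s['qpos'],s['width'],s['force'])
d=np.degrees(s['tool_rot'][2]+2.635);go([470,96,165],d)"
```

```text
1.1 [401.65583231 223.29873624 184.48555614] [ 3.13959778e+00  1.23019778e-04 -2.23880888e-01] [-0.8654298   0.48918562  0.4197369   2.10291382 -0.3360242   0.61444898
 -0.43579068] -0.4498494734157215 [0.77206886 1.61965449 0.19239075]
[0, 29.0, 34.0, 6.0, 8.5]
[0, 59.0, 67.0, 12.0, 17.0]
[0, 88.0, 101.0, 18.0, 25.5]
[0, 95.0, 109.0, 20.0, 34.0]
[0, 95.0, 109.0, 20.0, 42.5]
```

send_rows:
  commands:
    - [0,29,34,6,8.5]
    - [0,59,67,12,17]
    - [0,88,101,18,25.5]
    - [0,95,109,20,34]
    - [0,95,109,20,42.5]

```text
clock: 1.6
eef_pos: [471.0, 92.8, 164.5]
tool_rot: [3.14, -0.003, -0.977]
force: [-0.6, 0.6, 0.9]
width: -0.2
```

```bash
python3 -c "
from h import *
s,p,R=st();print(s['clock'],p,s['tool_rot'],s['qpos'],s['width'],s['force'])
d=np.degrees(s['tool_rot'][2]+2.635);go([470,96,165],d)"
```

```text
1.6 [471.03155265  92.80471848 164.45499885] [ 3.13959192e+00 -2.68007591e-03 -9.77028204e-01] [-0.6521156   0.58445767  0.58901165  2.07318724 -0.53568498  0.63649604
 -0.67520929] -0.16500362560868945 [-0.64327976  0.6323456   0.93614118]
[0, -3.0, -1.0, -1.0, 8.5]
[0, -3.0, -1.0, -1.0, 17.0]
[0, -3.0, -1.0, -1.0, 25.5]
[0, -3.0, -1.0, -1.0, 34.0]
[0, -3.0, -1.0, -1.0, 42.5]
```

send_rows:
  commands:
    - [0,-3,-1,-1,8.5]
    - [0,-3,-1,-1,17]
    - [0,-3,-1,-1,25.5]
    - [0,-3,-1,-1,34]
    - [0,-3,-1,-1,42.5]

```text
clock: 2.1
eef_pos: [470.0, 96.0, 165.3]
tool_rot: [3.142, -0.003, -1.721]
force: [-0.1, 0.2, 0.5]
width: -0.1
```

send_rows:
  commands:
    - [0,0,0,0,8.5]
    - [0,0,0,0,17]
    - [0,0,0,0,25.5]
    - [0,0,0,0,34]
    - [0,0,0,0,42.5]

```text
clock: 2.6
eef_pos: [469.8, 96.2, 165.1]
tool_rot: [-3.14, -0.003, -2.469]
force: [-0.3, 0.0, 0.1]
width: 0.1
```

send_rows:
  commands:
    - [0,0,0,0,8.5]
    - [0,0,0,0,11]
    - [0,0,0,0,11]

```text
clock: 2.9
eef_pos: [469.5, 96.3, 164.6]
tool_rot: [-3.139, -0.004, -2.66]
force: [-0.7, -0.0, -0.5]
width: 0.0
```

```bash
python3 -c "
from h import *
s,p,R=st();print(s['clock'],p,s['tool_rot'],s['qpos'],s['width'],s['force'])
pp=ctrl.camera_params('wrist')
im=ctrl.get_image('wrist');cv2.imwrite('pics/w1.png',im[:,:,::-1])
np.save('w1.npy',pp,allow_pickle=True)
im=ctrl.get_image('side');cv2.imwrite('pics/s1.png',im[:,:,::-1])
"
```

```text
2.9 [469.53505741  96.32198375 164.61073635] [-3.13880254 -0.00358107 -2.66043974] [-0.90962943  0.77128891  1.06341763  2.07930043 -0.91691248  0.8686181
 -1.95705109] 0.0372704407004438 [-0.7349184  -0.0038959  -0.49506669]
```

View pics/w1.png

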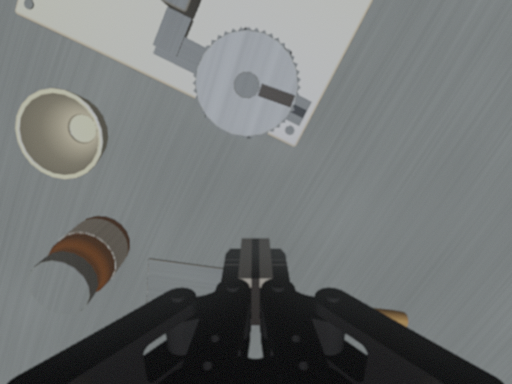

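View pics/s1.png

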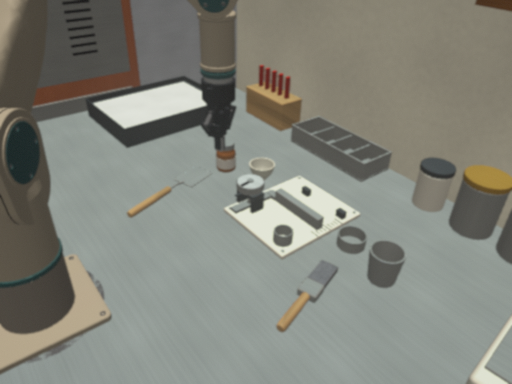

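```bash
python3 -c "
from h import *
p=np.load('w1.npy',allow_pickle=True).item()
im=cv2.imread('pics/w1.png')
C=onz(p,(246.5,82.5),83);print(C, [np.linalg.norm(onz(p,u,83)-C) for u in [(196,82),(298,82),(247,29),(247,136)]])
g=onz(p,(302,98),83)-C; print(np.degrees(np.arctan2(g[1],g[0])))
e=onz(p,(294,103),83)-onz(p,(260,90),83); print(np.degrees(np.arctan2(e[1],e[0])))
# board corners visible: 
for u in [(294,146),(16,9)]: print(onz(p,u,12))
s,pos,R=st()
for z in (10,12,14): 
  for y in (-11,0,11): print(z,y,proj(p,pos+R.apply([0,y,z])))
b=ctrl
"
```

```text
[510.64307106  27.39942769  83.        ] [np.float64(31.219995438409757), np.float64(31.84107563171626), np.float64(30.73330812121081), np.float64(33.15633742380866)]
-167.33332183788872
-172.52735178995195
[451.05993363  55.77632245  12.        ]
[706.35144537  59.89130052  12.        ]
10 -11 [254.04412123 235.97826457]
10 0 [254.07934475 256.60559601]
10 11 [254.11341964 276.23694768]
12 -11 [254.04712655 234.09942983]
12 0 [254.081812   254.52859128]
12 11 [254.11538511 273.98592387]
14 -11 [254.05006385 232.26561807]
14 0 [254.08422665 252.49985853]
14 11 [254.11731179 271.78559219]
```

```bash
cat >> h.py <<'E'
C=np.array([510.5,27.8])
def polar():
    s,p,R=st(); d=p[:2]-C; th=np.degrees(np.arctan2(d[1],d[0])); r=np.hypot(*d)
    yd=np.degrees(s['tool_rot'][2])-90; e=np.array([np.cos(np.radians(th)),np.sin(np.radians(th))]); t=np.array([-e[1],e[0]])
    f=np.array(s['force'])
    print('clk %.2f th %.1f r %.2f z %.1f yawth %.1f  Frad %.2f Ftan %.2f Fz %.2f'%(s['clock'],th%360,r,p[2],yd%360,f[:2]@e,f[:2]@t,f[2]), 'q',np.round(s['qpos'],2))
    return s,p,R,th,r,yd
def arc(r,dth,n,z,g=0,rot=True):
    s,p,R,th,r0,yd=polar()
    for i in range(1,n+1):
        a=np.radians(th+dth*i); P=[C[0]+r*np.cos(a),C[1]+r*np.sin(a),z]
        v=shift(P,R,p); roll=-((th+dth*i)-yd+180)%360-180 if rot else 0
        roll=((yd-(th+dth*i)+180)%360)-180
        print([g,*np.round(v,1).tolist(),round(roll,1)],end=', ')
    print()
E
python3 -c "
from h import *
s,p,R,*_=polar();print(shift([483.6,79.2,82],R,p))
"
```

```text
clk 3.00 th 120.8 r 79.77 z 164.8 yawth 117.6  Frad -0.10 Ftan -0.15 Fz 1.02 q [-0.91  0.77  1.06  2.08 -0.92  0.87 -1.96]
[ -4.68257013 -21.43760189  82.87392479]
```

send_rows:
  commands:
    - [0,-4.5,-21,20,0]
    - [0,-4.5,-21.5,45,0]
    - [0,-4.5,-21.5,65,0]
    - [0,-4.5,-21.5,82,0]
    - [0,-4.5,-21.5,83,0]

```text
clock: 3.5
eef_pos: [482.4, 79.2, 80.6]
tool_rot: [-3.141, -0.005, -2.659]
force: [-1.0, 0.4, -0.0]
width: 0.0
```

```bash
python3 -c "
from h import *
polar(); arc(47,0,1,82)
im=ctrl.get_image('wrist');cv2.imwrite('pics/w2.png',im[:,:,::-1])
"
```

```text
clk 3.50 th 118.7 r 58.59 z 80.6 yawth 117.7  Frad 0.85 Ftan 0.62 Fz -0.02 q [-0.74  0.86  0.84  2.11 -1.07  0.69 -1.82]
clk 3.50 th 118.7 r 58.59 z 80.6 yawth 117.7  Frad 0.85 Ftan 0.62 Fz -0.02 q [-0.74  0.86  0.84  2.11 -1.07  0.69 -1.82]
[0, -0.2, -11.6, -1.4, np.float64(-1.0)],
```

View pics/w2.png

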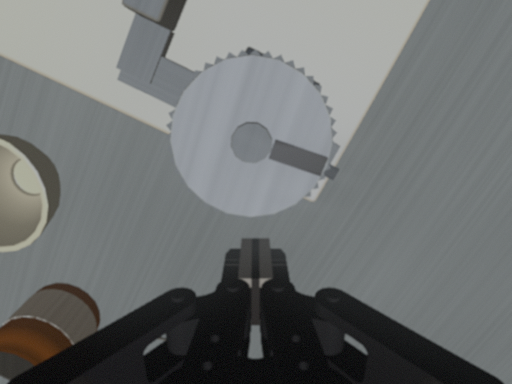

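send_rows:
  commands:
    - [0,0,-6,-1,-1]
    - [0,0,-11,-1.5,-1]
    - [0,0,-13,-1.5,-1]

```text
clock: 3.85
eef_pos: [490.1, 66.6, 83.9]
tool_rot: [-3.139, -0.002, -2.642]
force: [0.4, -0.3, 0.3]
width: 0.3
```

```bash
python3 -c "
from h import *
arc(43.5,0,1,82)
"
```

```text
clk 3.85 th 117.8 r 43.82 z 83.9 yawth 118.6  Frad -0.49 Ftan -0.21 Fz 0.30 q [-0.71  0.86  0.84  2.09 -1.05  0.7  -1.79]
[0, -0.0, -0.3, 1.9, np.float64(0.8)],
```

send_rows:
  commands:
    - [0,0,-1,1,0]
    - [0,0,-2,2,0]
    - [0,0,-2,2,0]

```text
clock: 4.15
eef_pos: [490.8, 65.4, 81.9]
tool_rot: [-3.14, -0.002, -2.642]
force: [-0.7, 2.4, 1.9]
width: 0.1
```

```bash
python3 -c "
from h import *
arc(42,0,1,82)
"
```

```text
clk 4.15 th 117.6 r 42.47 z 81.9 yawth 118.6  Frad 2.44 Ftan -0.52 Fz 1.88 q [-0.71  0.86  0.83  2.09 -1.06  0.7  -1.79]
[0, 0.0, -0.5, -0.1, np.float64(1.0)],
```

```bash
python3 -c "
from h import *
arc(41.6,4,5,82.2)
"
```

```text
clk 4.15 th 117.6 r 42.47 z 81.9 yawth 118.6  Frad 2.44 Ftan -0.52 Fz 1.88 q [-0.71  0.86  0.83  2.09 -1.06  0.7  -1.79]
[0, 2.9, -0.9, -0.3, np.float64(-3.0)], [0, 5.8, -1.2, -0.3, np.float64(-7.0)], [0, 8.7, -1.6, -0.3, np.float64(-11.0)], [0, 11.5, -2.3, -0.3, np.float64(-15.0)], [0, 14.3, -3.1, -0.3, np.float64(-19.0)],
```

send_rows:
  commands:
    - [0,2.9,-0.9,-0.3,-3]
    - [0,5.8,-1.2,-0.3,-7]
    - [0,8.7,-1.6,-0.3,-11]
    - [0,11.5,-2.3,-0.3,-15]
    - [0,14.3,-3.1,-0.3,-19]

```text
clock: 4.65
eef_pos: [479.4, 56.5, 82.0]
tool_rot: [3.141, -0.002, -2.306]
force: [-1.3, 1.7, 0.0]
width: -0.2
```

```bash
python3 -c "
from h import *
arc(41.6,6,5,82.5)
im=ctrl.get_image('wrist');cv2.imwrite('pics/w3.png',im[:,:,::-1])
p=ctrl.camera_params('wrist')
"
```

```text
clk 4.65 th 137.3 r 42.32 z 82.0 yawth 137.9  Frad 2.14 Ftan -0.40 Fz 0.03 q [-0.65  0.81  0.74  2.12 -1.01  0.62 -1.48]
[0, 4.4, -0.9, -0.4, np.float64(-5.5)], [0, 8.7, -1.6, -0.4, np.float64(-11.5)], [0, 12.9, -2.6, -0.4, np.float64(-17.5)], [0, 17.0, -4.2, -0.4, np.float64(-23.5)], [0, 20.9, -6.1, -0.4, np.float64(-29.5)],
```

View pics/w3.png

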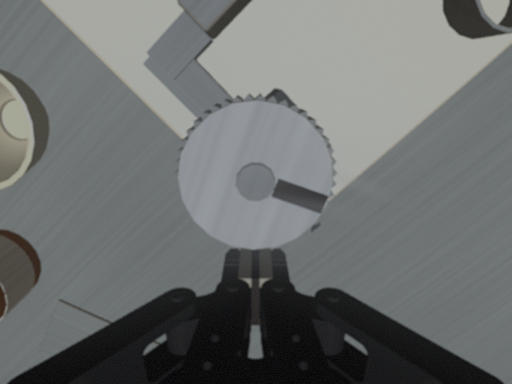

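send_rows:
  commands:
    - [0,4.4,-0.9,-0.4,-5.5]
    - [0,8.7,-1.6,-0.4,-11.5]
    - [0,12.9,-2.6,-0.4,-17.5]
    - [0,17,-4.2,-0.4,-23.5]
    - [0,20.9,-6.1,-0.4,-29.5]

```text
clock: 5.2
eef_pos: [469.1, 36.4, 82.5]
tool_rot: [3.139, -0.002, -1.787]
force: [0.0, 1.1, 0.8]
width: 0.2
```

```bash
python3 -c "
from h import *
arc(41.5,7,5,82.8)
"
```

```text
clk 5.20 th 168.3 r 42.24 z 82.5 yawth 167.6  Frad 0.17 Ftan -1.05 Fz 0.83 q [-0.53  0.75  0.6   2.15 -0.89  0.51 -1.03]
[0, 5.0, -1.1, -0.3, np.float64(-7.6)], [0, 10.0, -2.1, -0.3, np.float64(-14.6)], [0, 14.8, -3.7, -0.3, np.float64(-21.6)], [0, 19.4, -5.8, -0.3, np.float64(-28.6)], [0, 23.7, -8.5, -0.3, np.float64(-35.6)],
```

send_rows:
  commands:
    - [0,5,-2,-0.3,-7.5]
    - [0,10,-3,-0.3,-14.5]
    - [0,14.8,-4.5,-0.3,-21.5]
    - [0,19.4,-6.6,-0.3,-28.5]
    - [0,23.7,-9.3,-0.3,-35.5]

```text
clock: 5.7
eef_pos: [471.8, 10.9, 82.6]
tool_rot: [3.136, 0.001, -1.163]
force: [-2.4, 0.1, 1.7]
width: 0.1
```

```bash
python3 -c "
from h import *
arc(40.7,7,5,83.2)
im=ctrl.get_image('wrist');cv2.imwrite('pics/w4.png',im[:,:,::-1])
"
```

```text
clk 5.70 th 203.7 r 42.20 z 82.6 yawth 203.3  Frad 2.15 Ftan -1.10 Fz 1.69 q [-0.37  0.71  0.43  2.14 -0.69  0.44 -0.55]
[0, 4.9, -1.8, -0.6, np.float64(-7.3)], [0, 9.8, -2.8, -0.6, np.float64(-14.3)], [0, 14.6, -4.3, -0.6, np.float64(-21.3)], [0, 19.1, -6.4, -0.6, np.float64(-28.3)], [0, 23.3, -9.0, -0.6, np.float64(-35.3)],
```

View pics/w4.png

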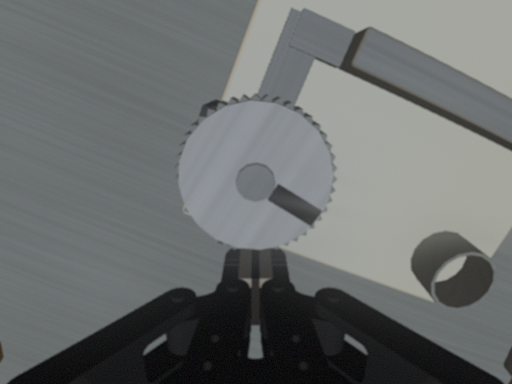

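send_rows:
  commands:
    - [0,4.9,-2,-0.6,-7.5]
    - [0,9.8,-3,-0.6,-14.5]
    - [0,14.6,-4.5,-0.6,-21.5]
    - [0,19.1,-6.6,-0.6,-28.5]
    - [0,23.3,-9.2,-0.6,-35.5]

```text
clock: 6.25
eef_pos: [489.3, -9.0, 83.1]
tool_rot: [3.135, 0.003, -0.54]
force: [-1.5, -2.0, 0.3]
width: -0.1
```

```bash
python3 -c "
from h import *
arc(40.7,7,5,83.6)
"
```

```text
clk 6.25 th 240.1 r 42.48 z 83.1 yawth 239.0  Frad 2.51 Ftan -0.30 Fz 0.28 q [-0.23  0.69  0.29  2.09 -0.45  0.42 -0.13]
[0, 4.9, -2.2, -0.5, np.float64(-8.0)], [0, 9.8, -3.2, -0.5, np.float64(-15.0)], [0, 14.5, -4.7, -0.6, np.float64(-22.0)], [0, 19.0, -6.9, -0.6, np.float64(-29.0)], [0, 23.2, -9.6, -0.6, np.float64(-36.0)],
```

send_rows:
  commands:
    - [0,4.9,-2.2,-0.5,-8]
    - [0,9.8,-3.2,-0.5,-15]
    - [0,14.5,-4.7,-0.6,-22]
    - [0,19,-6.9,-0.6,-29]
    - [0,23.2,-9.6,-0.6,-36]

```text
clock: 6.75
eef_pos: [514.3, -14.9, 83.5]
tool_rot: [3.136, 0.007, 0.088]
force: [-0.4, -2.9, 2.6]
width: 0.1
```

```bash
python3 -c "
from h import *
arc(40.7,7,5,84)
"
```

```text
clk 6.75 th 275.0 r 42.82 z 83.5 yawth 275.0  Frad 2.83 Ftan -0.66 Fz 2.64 q [-0.13  0.7   0.14  2.02 -0.2   0.44  0.26]
[0, 5.0, -2.4, -0.5, np.float64(-7.0)], [0, 9.8, -3.3, -0.6, np.float64(-14.0)], [0, 14.6, -4.8, -0.6, np.float64(-21.0)], [0, 19.1, -6.9, -0.6, np.float64(-28.0)], [0, 23.3, -9.5, -0.7, np.float64(-35.0)],
```

send_rows:
  commands:
    - [0,5,-2.4,-0.6,-7]
    - [0,9.8,-3.2,-0.7,-14]
    - [0,14.6,-4.7,-0.8,-21]
    - [0,19.1,-6.8,-0.9,-28]
    - [0,23.3,-9.3,-1,-35]

```text
clock: 7.25
eef_pos: [537.8, -5.5, 84.1]
tool_rot: [3.138, 0.009, 0.698]
force: [1.5, -2.2, -3.0]
width: 0.1
```

```bash
python3 -c "
from h import *
arc(41.2,7,5,84.5)
im=ctrl.get_image('wrist');cv2.imwrite('pics/w5.png',im[:,:,::-1])
"
```

```text
clk 7.25 th 309.3 r 43.07 z 84.1 yawth 310.0  Frad 2.65 Ftan -0.20 Fz -3.01 q [-0.05  0.71 -0.    1.96  0.02  0.48  0.63]
[0, 5.0, -2.1, -0.4, np.float64(-6.3)], [0, 10.0, -3.0, -0.5, np.float64(-13.3)], [0, 14.8, -4.4, -0.5, np.float64(-20.3)], [0, 19.4, -6.4, -0.6, np.float64(-27.3)], [0, 23.7, -9.0, -0.6, np.float64(-34.3)],
```

View pics/w5.png

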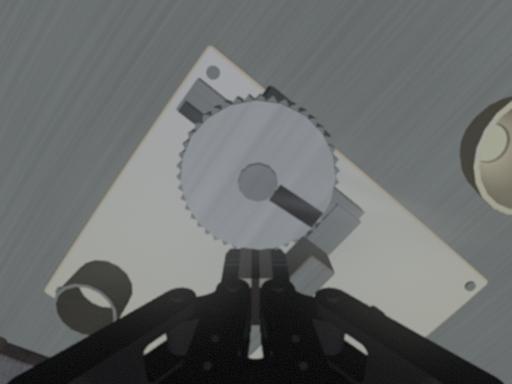

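send_rows:
  commands:
    - [0,5,-2.1,0,-6.5]
    - [0,10,-3,0,-13.5]
    - [0,14.8,-4.4,-0.1,-20.5]
    - [0,19.4,-6.4,-0.2,-27.5]
    - [0,23.7,-9,-0.2,-34.5]

```text
clock: 7.8
eef_pos: [552.5, 16.7, 84.4]
tool_rot: [3.14, 0.008, 1.304]
force: [2.9, -1.8, -0.1]
width: 0.1
```

```bash
python3 -c "
from h import *
arc(41.7,7,5,84.7)
"
```

```text
clk 7.80 th 345.2 r 43.45 z 84.4 yawth 344.7  Frad 3.29 Ftan -0.99 Fz -0.09 q [ 0.02  0.73 -0.16  1.92  0.23  0.52  1.  ]
[0, 5.1, -2.1, -0.4, np.float64(-7.5)], [0, 10.1, -3.1, -0.4, np.float64(-14.5)], [0, 14.9, -4.6, -0.4, np.float64(-21.5)], [0, 19.5, -6.8, -0.5, np.float64(-28.5)], [0, 23.8, -9.5, -0.5, np.float64(-35.5)],
```

send_rows:
  commands:
    - [0,5.1,-2,-0.2,-7.5]
    - [0,10.1,-3,-0.3,-14.5]
    - [0,14.9,-4.5,-0.4,-21.5]
    - [0,19.5,-6.7,-0.5,-28.5]
    - [0,23.8,-9.4,-0.5,-35.5]

```text
clock: 8.3
eef_pos: [551.3, 42.5, 84.8]
tool_rot: [-3.141, 0.008, 1.924]
force: [2.6, -0.0, -0.1]
width: -0.2
```

```bash
python3 -c "
from h import *
arc(41.8,7,5,85.1)
"
```

```text
clk 8.30 th 19.9 r 43.37 z 84.8 yawth 20.2  Frad 2.43 Ftan -0.91 Fz -0.12 q [ 0.07  0.74 -0.32  1.92  0.43  0.55  1.39]
[0, 5.1, -1.9, -0.3, np.float64(-6.7)], [0, 10.1, -2.8, -0.4, np.float64(-13.7)], [0, 15.0, -4.3, -0.4, np.float64(-20.7)], [0, 19.7, -6.3, -0.5, np.float64(-27.7)], [0, 24.0, -9.0, -0.5, np.float64(-34.7)],
```

send_rows:
  commands:
    - [0,5.1,-1.9,-0.2,-6.5]
    - [0,10.1,-2.9,-0.3,-13.5]
    - [0,15,-4.4,-0.4,-20.5]
    - [0,19.7,-6.4,-0.5,-27.5]
    - [0,24,-9.1,-0.5,-34.5]

```text
clock: 8.8
eef_pos: [535.5, 63.1, 85.2]
tool_rot: [-3.139, 0.008, 2.526]
force: [1.9, 1.3, -0.3]
width: 0.1
```

```bash
python3 -c "
from h import *
arc(41.6,7,5,85.5)
"
```

```text
clk 8.80 th 54.6 r 43.24 z 85.2 yawth 54.7  Frad 2.14 Ftan -0.77 Fz -0.26 q [ 0.13  0.75 -0.47  1.95  0.61  0.58  1.77]
[0, 5.1, -1.9, -0.4, np.float64(-6.9)], [0, 10.1, -2.9, -0.4, np.float64(-13.9)], [0, 14.9, -4.4, -0.4, np.float64(-20.9)], [0, 19.5, -6.5, -0.5, np.float64(-27.9)], [0, 23.9, -9.1, -0.5, np.float64(-34.9)],
```

send_rows:
  commands:
    - [0,5.1,-2,-0.3,-7]
    - [0,10.1,-3,-0.4,-14]
    - [0,14.9,-4.5,-0.4,-21]
    - [0,19.5,-6.6,-0.5,-28]
    - [0,23.9,-9.2,-0.5,-35]

```text
clock: 9.3
eef_pos: [511.0, 70.7, 85.5]
tool_rot: [-3.137, 0.006, 3.138]
force: [1.3, 1.6, 1.2]
width: 0.3
```

```bash
python3 -c "
from h import *
arc(41.3,7,5,85.8)
"
```

```text
clk 9.30 th 89.3 r 42.89 z 85.5 yawth 89.8  Frad 1.57 Ftan -1.30 Fz 1.23 q [ 0.21  0.76 -0.62  2.01  0.78  0.61  2.19]
[0, 5.0, -1.9, -0.3, np.float64(-6.6)], [0, 10.0, -2.7, -0.3, np.float64(-13.6)], [0, 14.8, -4.2, -0.4, np.float64(-20.6)], [0, 19.4, -6.3, -0.4, np.float64(-27.6)], [0, 23.8, -8.9, -0.4, np.float64(-34.6)],
```

send_rows:
  commands:
    - [0,5,-2.2,-0.3,-6.5]
    - [0,10,-3.1,-0.3,-13.5]
    - [0,14.8,-4.6,-0.4,-20.5]
    - [0,19.4,-6.7,-0.4,-27.5]
    - [0,23.8,-9.3,-0.4,-34.5]

```text
clock: 9.8
eef_pos: [486.7, 63.0, 85.8]
tool_rot: [-3.137, 0.003, -2.542]
force: [-0.7, 3.1, 1.6]
width: -0.1
```

```bash
python3 -c "
from h import *
arc(41.3,7,5,86)
p=ctrl.camera_params('wrist')
im=ctrl.get_image('wrist');cv2.imwrite('pics/w6.png',im[:,:,::-1]); np.save('w6.npy',p,allow_pickle=True)
"
```

```text
clk 9.80 th 124.0 r 42.48 z 85.8 yawth 124.3  Frad 2.93 Ftan -1.11 Fz 1.58 q [ 0.31  0.78 -0.76  2.08  0.93  0.66  2.64]
[0, 5.0, -1.5, -0.2, np.float64(-6.7)], [0, 10.0, -2.3, -0.2, np.float64(-13.7)], [0, 14.8, -3.8, -0.2, np.float64(-20.7)], [0, 19.4, -5.9, -0.2, np.float64(-27.7)], [0, 23.7, -8.5, -0.2, np.float64(-34.7)],
```

View pics/w6.png

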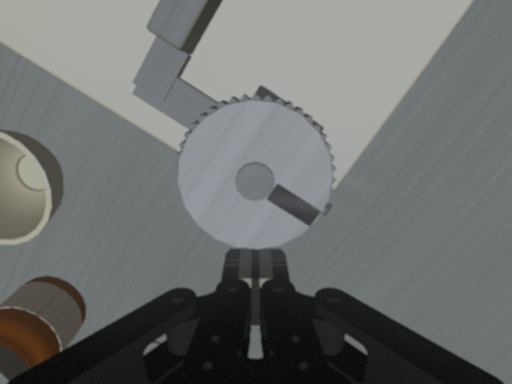

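```bash
cat >> h.py <<'E'
def groove(f,npy,z):
    p=np.load(npy,allow_pickle=True).item(); im=cv2.imread(f); g=cv2.cvtColor(im,cv2.COLOR_BGR2GRAY)
    # rectify the top plane around C to a world-aligned polar profile
    best=[]
    for a in np.arange(0,360,1.):
        e=np.array([np.cos(np.radians(a)),np.sin(np.radians(a))])
        v=[]
        for r in range(12,27):
            u=proj(p,[C[0]+.5+r*e[0],C[1]-.4+r*e[1],z]); x,y=np.round(u).astype(int)
            if 0<=x<512 and 0<=y<384: v.append(g[y,x])
        best.append(np.mean(v) if v else 255)
    b=np.array(best); k=b<100
    aa=np.radians(np.arange(360)); w=np.clip(np.median(b)-25-b,0,None)
    print('groove deg',np.degrees(np.arctan2((w*np.sin(aa)).sum(),(w*np.cos(aa)).sum()))%360,'width',(w>0).sum(), 'min',b.min(),np.median(b))
E
python3 -c "
from h import *
groove('pics/w6.png','w6.npy',87);groove('pics/w1.png','w1.npy',83)"
```

```text
groove deg 176.98043589380103 width 29 min 67.53333333333333 147.1
groove deg 184.86295781774317 width 28 min 78.46666666666667 162.66666666666666
```

```bash
cat >> h.py <<'E'
def groove2(f,npy,z,out=None):
    p=np.load(npy,allow_pickle=True).item(); im=cv2.imread(f); g=cv2.cvtColor(im,cv2.COLOR_BGR2GRAY)
    poly=np.array([proj(p,[C[0]+.5+29*np.cos(a),C[1]-.4+29*np.sin(a),z]) for a in np.linspace(0,6.28,60)]).round().astype(np.int32)
    m=np.zeros_like(g); cv2.fillPoly(m,[poly],255)
    md=np.median(g[m>0]); m[(g>md*.68)]=0
    n,l,s,c=cv2.connectedComponentsWithStats(m); k=1+np.argmax(s[1:,4])
    ys,xs=np.where(l==k); P=np.array([onz(p,(x,y),z)[:2] for x,y in zip(xs,ys)],np.float32)
    (cx,cy),(w,h),a=cv2.minAreaRect(P)
    vx,vy,x0,y0=cv2.fitLine(P,cv2.DIST_L2,0,.01,.01).ravel()
    d=np.array([vx,vy]); d*=np.sign(d@(np.array([x0,y0])-C))
    print('groove',round(np.degrees(np.arctan2(d[1],d[0]))%360,1),'mid-from-C',round(np.degrees(np.arctan2(y0-C[1]+.4,x0-C[0]-.5))%360,1),'size',round(w,1),round(h,1),'n',len(xs))
E
python3 -c "
from h import *
groove2('pics/w6.png','w6.npy',87);groove2('pics/w1.png','w1.npy',83)"
```

```text
groove 180.7 mid-from-C 177.0 size 20.1 7.9 n 840
groove 188.6 mid-from-C 184.8 size 19.5 7.2 n 372
```

send_rows:
  commands:
    - [0,0,8,0,0]
    - [0,0,20,-10,8]
    - [0,0,22,-25,16]
    - [0,0,22,-25,24.5]
    - [0,0,22,-25,33]

```text
clock: 10.35
eef_pos: [473.1, 80.7, 110.7]
tool_rot: [-3.138, 0.004, -3.125]
force: [0.6, 1.1, -0.2]
width: 0.3
```

send_rows:
  commands:
    - [0,0,0,0,8.5]
    - [0,0,0,0,17]
    - [0,0,0,0,25.5]
    - [0,0,0,0,34]
    - [0,0,0,0,42.5]

```text
clock: 10.85
eef_pos: [472.9, 80.9, 110.7]
tool_rot: [-3.141, 0.005, 2.408]
force: [-0.6, 0.1, 0.3]
width: -0.0
```

send_rows:
  commands:
    - [0,0,0,0,8.5]
    - [0,0,0,0,17]
    - [0,0,0,0,25.5]
    - [0,0,0,0,34]
    - [0,0,0,0,42.5]

```text
clock: 11.35
eef_pos: [472.8, 81.2, 110.7]
tool_rot: [3.138, 0.004, 1.658]
force: [0.2, -0.6, 0.1]
width: -0.3
```

```bash
python3 -c "
from h import *
polar()"
```

```text
clk 11.35 th 125.2 r 65.38 z 110.7 yawth 5.0  Frad -0.62 Ftan 0.23 Fz 0.13 q [-0.06  0.62 -0.25  2.1   0.34  0.46  1.09]
```

send_rows:
  commands:
    - [0,0,0,0,8.5]
    - [0,0,0,0,17]
    - [0,0,0,0,25.5]
    - [0,0,0,0,34]
    - [0,0,0,0,42.5]

```text
clock: 11.85
eef_pos: [472.8, 81.6, 110.9]
tool_rot: [3.135, 0.001, 0.908]
force: [-0.3, 0.6, 0.8]
width: -0.1
```

send_rows:
  commands:
    - [0,0,0,0,8.5]
    - [0,0,0,0,17]
    - [0,0,0,0,25.5]
    - [0,0,0,0,34]
    - [0,0,0,0,42.5]

```text
clock: 12.35
eef_pos: [472.8, 82.0, 111.0]
tool_rot: [3.136, -0.005, 0.158]
force: [-0.4, 0.1, 0.0]
width: 0.2
```

send_rows:
  commands:
    - [0,0,0,0,8.5]
    - [0,0,0,0,17]
    - [0,0,0,0,25.5]
    - [0,0,0,0,34]
    - [0,0,0,0,42.5]

```text
clock: 12.85
eef_pos: [472.9, 82.4, 111.2]
tool_rot: [3.141, -0.008, -0.592]
force: [-0.1, 0.4, 0.4]
width: -0.5
```

send_rows:
  commands:
    - [0,0,0,0,8.5]
    - [0,0,0,0,17]
    - [0,0,0,0,25.5]
    - [0,0,0,0,34]
    - [0,0,0,0,42.5]

```text
clock: 13.35
eef_pos: [473.1, 82.9, 111.5]
tool_rot: [-3.135, -0.007, -1.342]
force: [-1.5, -0.9, -0.6]
width: -0.1
```

send_rows:
  commands:
    - [0,0,0,0,8.5]
    - [0,0,0,0,17]
    - [0,0,0,0,25.5]
    - [0,0,0,0,34]
    - [0,0,0,0,42.5]

```text
clock: 13.85
eef_pos: [473.4, 83.6, 111.9]
tool_rot: [-3.131, 0.0, -2.092]
force: [0.2, 0.6, -0.5]
width: -0.0
```

```bash
python3 -c "
from h import *
s,p,R,*_=polar(); a=np.radians(123);print(shift([C[0]+55*np.cos(a),C[1]+55*np.sin(a),86],R,p))"
```

```text
clk 13.85 th 123.6 r 67.06 z 111.9 yawth 150.2  Frad 0.32 Ftan -0.51 Fz -0.55 q [-0.72  0.75  0.76  2.12 -0.9   0.63 -1.41]
[  4.8572825  -10.79307104  25.96809215]
```

```bash
python3 -c "
from h import *
s,p,R,*_=polar(); a=np.radians(135);print(shift([C[0]+55*np.cos(a),C[1]+55*np.sin(a),86],R,p),shift([C[0]+45*np.cos(a),C[1]+45*np.sin(a),86],R,p))"
```

```text
clk 13.85 th 123.6 r 67.06 z 111.9 yawth 150.2  Frad 0.32 Ftan -0.51 Fz -0.55 q [-0.72  0.75  0.76  2.12 -0.9   0.63 -1.41]
[15.58081975 -6.64450624 25.92146077] [ 18.19444679 -16.29640026  26.02093702]
```

send_rows:
  commands:
    - [0,8,-3.5,13,7.5]
    - [0,15.5,-6.5,26,15]
    - [0,17,-12,26,15]
    - [0,18.2,-16.3,26,15]
    - [0,18.2,-16.3,26,15]

```text
clock: 14.35
eef_pos: [480.1, 59.3, 86.7]
tool_rot: [-3.13, 0.004, -2.353]
force: [0.4, 0.1, 0.3]
width: 0.0
```

```bash
python3 -c "
from h import *
arc(41.6,0,1,86)
arc(41.6,3,5,86)"
```

```text
clk 14.35 th 134.0 r 43.83 z 86.7 yawth 135.2  Frad -0.17 Ftan -0.33 Fz 0.29 q [-0.67  0.8   0.76  2.13 -1.02  0.61 -1.52]
[0, 0.0, -2.2, 0.8, np.float64(1.2)], 
clk 14.35 th 134.0 r 43.83 z 86.7 yawth 135.2  Frad -0.17 Ftan -0.33 Fz 0.29 q [-0.67  0.8   0.76  2.13 -1.02  0.61 -1.52]
[0, 2.2, -2.2, 0.8, np.float64(-1.8)], [0, 4.4, -2.4, 0.8, np.float64(-4.8)], [0, 6.6, -2.6, 0.7, np.float64(-7.8)], [0, 8.7, -3.0, 0.7, np.float64(-10.8)], [0, 10.8, -3.4, 0.7, np.float64(-13.8)],
```

send_rows:
  commands:
    - [0,0,-1.2,0.4,0]
    - [0,0,-2.2,0.4,0]
    - [0,2.5,-2.3,0.4,-2]
    - [0,5,-2.4,0.4,-5]
    - [0,8.7,-3,0.3,-10]

```text
clock: 14.85
eef_pos: [475.8, 52.1, 86.5]
tool_rot: [-3.13, 0.003, -2.174]
force: [-1.0, 1.6, -0.7]
width: 0.2
```

```bash
sed -i 's/^C=np.array.*/C=np.array([511.1,27.4])/' h.py; python3 -c "
from h import *
arc(41.8,7,5,86.2)"
```

```text
clk 14.85 th 145.0 r 43.10 z 86.5 yawth 145.4  Frad 1.73 Ftan -0.69 Fz -0.70 q [-0.63  0.78  0.71  2.14 -0.99  0.58 -1.36]
[0, 5.1, -1.6, 0.3, np.float64(-6.6)], [0, 10.1, -2.5, 0.3, np.float64(-13.6)], [0, 15.0, -4.0, 0.3, np.float64(-20.6)], [0, 19.7, -6.1, 0.3, np.float64(-27.6)], [0, 24.0, -8.7, 0.3, np.float64(-34.6)],
```

send_rows:
  commands:
    - [0,5.1,-1.9,0,-6.5]
    - [0,10.1,-2.9,0,-13.5]
    - [0,15,-4.4,-0.1,-20.5]
    - [0,19.7,-6.5,-0.1,-27.5]
    - [0,24,-9.1,-0.2,-34.5]

```text
clock: 15.35
eef_pos: [468.3, 27.8, 86.8]
tool_rot: [-3.133, -0.002, -1.566]
force: [-2.1, 0.8, 1.3]
width: -0.3
```

```bash
python3 -c "
from h import *
arc(41.4,7,5,86.7)"
```

```text
clk 15.35 th 179.4 r 42.75 z 86.8 yawth 180.3  Frad 2.15 Ftan -0.73 Fz 1.27 q [-0.47  0.72  0.53  2.16 -0.83  0.47 -0.85]
[0, 5.1, -1.6, 0.2, np.float64(-6.2)], [0, 10.1, -2.4, 0.2, np.float64(-13.2)], [0, 14.9, -3.9, 0.2, np.float64(-20.2)], [0, 19.5, -5.9, 0.2, np.float64(-27.2)], [0, 23.9, -8.5, 0.3, np.float64(-34.2)],
```

send_rows:
  commands:
    - [0,5.1,-1.8,-0.1,-6.5]
    - [0,10.1,-2.7,-0.1,-13.5]
    - [0,14.9,-4.2,-0.2,-20.5]
    - [0,19.5,-6.2,-0.3,-27.5]
    - [0,23.9,-8.8,-0.4,-34.5]

```text
clock: 15.85
eef_pos: [475.7, 3.8, 87.3]
tool_rot: [-3.138, -0.005, -0.959]
force: [-2.5, -0.8, -0.7]
width: -0.0
```

```bash
python3 -c "
from h import *
arc(41.3,7,5,87.2)"
```

```text
clk 15.85 th 213.7 r 42.54 z 87.3 yawth 215.1  Frad 2.54 Ftan -0.68 Fz -0.68 q [-0.32  0.69  0.38  2.14 -0.62  0.41 -0.41]
[0, 5.1, -1.4, 0.1, np.float64(-5.7)], [0, 10.0, -2.2, 0.2, np.float64(-12.7)], [0, 14.9, -3.6, 0.2, np.float64(-19.7)], [0, 19.5, -5.6, 0.2, np.float64(-26.7)], [0, 23.9, -8.2, 0.2, np.float64(-33.7)],
```

send_rows:
  commands:
    - [0,5.1,-1.5,0,-6]
    - [0,10,-2.4,0,-13]
    - [0,14.9,-3.8,-0.1,-20]
    - [0,19.5,-5.8,-0.2,-27]
    - [0,23.9,-8.4,-0.3,-34]

```text
clock: 16.35
eef_pos: [495.4, -12.0, 87.8]
tool_rot: [3.141, -0.005, -0.361]
force: [-1.9, -2.3, -2.0]
width: 0.0
```

```bash
python3 -c "
from h import *
arc(41.3,7,5,87.6)"
```

```text
clk 16.35 th 248.3 r 42.40 z 87.8 yawth 249.3  Frad 2.85 Ftan -0.94 Fz -2.05 q [-0.2   0.68  0.24  2.08 -0.38  0.41 -0.02]
[0, 5.1, -1.3, 0.2, np.float64(-6.0)], [0, 10.0, -2.1, 0.2, np.float64(-13.0)], [0, 14.9, -3.6, 0.3, np.float64(-20.0)], [0, 19.5, -5.6, 0.3, np.float64(-27.0)], [0, 23.8, -8.1, 0.3, np.float64(-34.0)],
```

send_rows:
  commands:
    - [0,5.1,-1.3,0.3,-6]
    - [0,10,-2.1,0.3,-13]
    - [0,14.9,-3.6,0.2,-20]
    - [0,19.5,-5.6,0.1,-27]
    - [0,23.8,-8.1,0.1,-34]

```text
clock: 16.85
eef_pos: [520.6, -14.0, 88.0]
tool_rot: [3.137, -0.004, 0.236]
force: [-0.9, -1.1, 0.1]
width: 0.1
```

```bash
python3 -c "
from h import *
arc(41.3,7,5,88)"
```

```text
clk 16.85 th 282.9 r 42.52 z 88.0 yawth 283.5  Frad 0.92 Ftan -1.09 Fz 0.15 q [-0.1   0.69  0.11  2.01 -0.15  0.44  0.35]
[0, 5.0, -1.5, 0.1, np.float64(-6.4)], [0, 10.0, -2.3, 0.1, np.float64(-13.4)], [0, 14.8, -3.8, 0.1, np.float64(-20.4)], [0, 19.5, -5.8, 0.1, np.float64(-27.4)], [0, 23.8, -8.4, 0.1, np.float64(-34.4)],
```

Press a touch more.

send_rows:
  commands:
    - [0,5,-2.1,0,-6.5]
    - [0,10,-2.9,0,-13.5]
    - [0,14.8,-4.4,-0.1,-20.5]
    - [0,19.5,-6.4,-0.2,-27.5]
    - [0,23.8,-9,-0.3,-34.5]

```text
clock: 17.35
eef_pos: [542.6, -1.2, 88.7]
tool_rot: [3.133, 0.0, 0.842]
force: [1.8, -2.5, -2.1]
width: -0.2
```

```bash
python3 -c "
from h import *
arc(41.1,7,5,88.4)
p=ctrl.camera_params('wrist')
im=ctrl.get_image('wrist');cv2.imwrite('pics/w7.png',im[:,:,::-1]); np.save('w7.npy',p,allow_pickle=True)
groove2('pics/w7.png','w7.npy',90)
"
```

```text
clk 17.35 th 317.7 r 42.51 z 88.7 yawth 318.2  Frad 3.00 Ftan -0.68 Fz -2.06 q [-0.03  0.7  -0.04  1.95  0.07  0.48  0.72]
[0, 5.0, -1.7, 0.2, np.float64(-6.5)], [0, 10.0, -2.5, 0.2, np.float64(-13.5)], [0, 14.8, -4.0, 0.2, np.float64(-20.5)], [0, 19.4, -6.1, 0.2, np.float64(-27.5)], [0, 23.7, -8.6, 0.2, np.float64(-34.5)], 
groove 2.1 mid-from-C 7.6 size 22.2 7.9 n 914
```

View pics/w7.png

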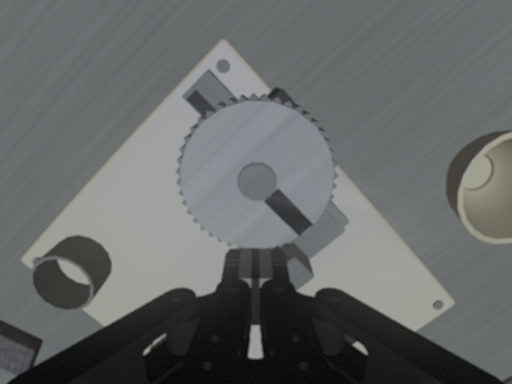

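send_rows:
  commands:
    - [0,5,-1.7,0.3,-6.5]
    - [0,10,-2.5,0.3,-13.5]
    - [0,14.8,-4,0.2,-20.5]
    - [0,19.4,-6.1,0.1,-27.5]
    - [0,23.7,-8.6,0.1,-34.5]

```text
clock: 17.9
eef_pos: [553.7, 22.7, 89.0]
tool_rot: [3.131, 0.004, 1.451]
force: [1.5, -1.6, 0.9]
width: -0.2
```

```bash
python3 -c "
from h import *
arc(41.1,7,5,88.8)"
```

```text
clk 17.90 th 353.7 r 42.84 z 89.0 yawth 353.1  Frad 1.65 Ftan -1.42 Fz 0.91 q [ 0.03  0.72 -0.2   1.92  0.28  0.52  1.09]
[0, 5.0, -2.1, 0.2, np.float64(-7.5)], [0, 9.9, -3.1, 0.2, np.float64(-14.5)], [0, 14.7, -4.6, 0.1, np.float64(-21.5)], [0, 19.2, -6.7, 0.1, np.float64(-28.5)], [0, 23.5, -9.4, 0.0, np.float64(-35.5)],
```

send_rows:
  commands:
    - [0,5,-2.3,0,-7]
    - [0,9.9,-3.3,0,-14]
    - [0,14.7,-4.8,-0.1,-21]
    - [0,19.2,-6.9,-0.1,-28]
    - [0,23.5,-9.6,-0.2,-35]

```text
clock: 18.4
eef_pos: [548.8, 47.7, 89.6]
tool_rot: [3.132, 0.01, 2.065]
force: [1.6, 0.5, -1.3]
width: -0.1
```

```bash
python3 -c "
from h import *
arc(41.1,7,5,89.2)"
```

```text
clk 18.40 th 28.3 r 42.84 z 89.6 yawth 28.3  Frad 1.59 Ftan -0.33 Fz -1.28 q [ 0.09  0.73 -0.36  1.93  0.47  0.55  1.48]
[0, 5.0, -2.0, 0.4, np.float64(-7.0)], [0, 9.9, -3.0, 0.3, np.float64(-14.0)], [0, 14.7, -4.5, 0.2, np.float64(-21.0)], [0, 19.3, -6.5, 0.2, np.float64(-28.0)], [0, 23.6, -9.2, 0.1, np.float64(-35.0)],
```

send_rows:
  commands:
    - [0,5,-2.3,0.2,-7]
    - [0,9.9,-3.3,0.1,-14]
    - [0,14.7,-4.8,0,-21]
    - [0,19.3,-6.8,0,-28]
    - [0,23.6,-9.5,0,-35]

```text
clock: 18.9
eef_pos: [530.9, 65.6, 90.0]
tool_rot: [3.135, 0.017, 2.679]
force: [2.4, 2.9, -0.0]
width: -0.3
```

```bash
python3 -c "
from h import *
arc(41.0,7,5,89.6)
p=ctrl.camera_params('wrist')
im=ctrl.get_image('wrist');cv2.imwrite('pics/w8.png',im[:,:,::-1]); np.save('w8.npy',p,allow_pickle=True)
groove2('pics/w8.png','w8.npy',91)"
```

```text
clk 18.90 th 62.6 r 43.03 z 90.0 yawth 63.5  Frad 3.67 Ftan -0.77 Fz -0.00 q [ 0.15  0.74 -0.51  1.97  0.66  0.58  1.87]
[0, 5.0, -2.3, 0.3, np.float64(-6.1)], [0, 10.0, -3.1, 0.2, np.float64(-13.1)], [0, 14.8, -4.5, 0.1, np.float64(-20.1)], [0, 19.4, -6.5, 0.0, np.float64(-27.1)], [0, 23.7, -9.1, -0.1, np.float64(-34.1)], 
groove 106.1 mid-from-C 108.6 size 7.9 19.2 n 788
```

send_rows:
  commands:
    - [0,5,-1.8,0.2,-6]
    - [0,10,-2.6,0.1,-13]
    - [0,14.8,-4,0,-20]
    - [0,19.4,-6,-0.1,-27]
    - [0,23.7,-8.6,-0.2,-34]

```text
clock: 19.45
eef_pos: [505.3, 70.2, 90.2]
tool_rot: [-3.14, 0.018, -3.004]
force: [1.5, 1.6, 1.9]
width: 0.3
```

```bash
python3 -c "
from h import *
arc(41.2,7.5,5,90)"
```

```text
clk 19.45 th 97.7 r 43.14 z 90.2 yawth 97.9  Frad 1.34 Ftan -1.70 Fz 1.93 q [ 0.23  0.75 -0.65  2.04  0.82  0.61  2.29]
[0, 5.4, -2.3, 0.1, np.float64(-7.3)], [0, 10.7, -3.3, -0.0, np.float64(-14.8)], [0, 15.8, -5.0, -0.1, np.float64(-22.3)], [0, 20.6, -7.4, -0.2, np.float64(-29.8)], [0, 25.1, -10.4, -0.3, np.float64(-37.3)],
```

send_rows:
  commands:
    - [0,5.4,-2.5,0,-7.5]
    - [0,10.7,-3.5,-0.1,-15]
    - [0,15.8,-5.2,-0.2,-22.5]
    - [0,20.6,-7.6,-0.3,-30]
    - [0,25.1,-10.6,-0.4,-37.5]

```text
clock: 19.95
eef_pos: [481.0, 58.0, 90.5]
tool_rot: [-3.131, 0.015, -2.346]
force: [-2.8, 4.1, 3.7]
width: -0.3
```

```bash
python3 -c "
from h import *
arc(41.0,7,5,90.4)
p=ctrl.camera_params('wrist')
im=ctrl.get_image('wrist');cv2.imwrite('pics/w9.png',im[:,:,::-1]); np.save('w9.npy',p,allow_pickle=True)
groove2('pics/w9.png','w9.npy',91)"
```

```text
clk 19.95 th 134.6 r 42.92 z 90.5 yawth 135.6  Frad 4.90 Ftan -0.84 Fz 3.71 q [ 0.35  0.78 -0.81  2.1   0.97  0.67  2.8 ]
[0, 5.0, -2.1, 0.0, np.float64(-6.0)], [0, 10.0, -3.0, -0.0, np.float64(-13.0)], [0, 14.8, -4.4, -0.1, np.float64(-20.0)], [0, 19.4, -6.4, -0.2, np.float64(-27.0)], [0, 23.7, -8.9, -0.2, np.float64(-34.0)], 
groove 178.8 mid-from-C 173.7 size 7.9 19.3 n 789
```

View pics/w9.png

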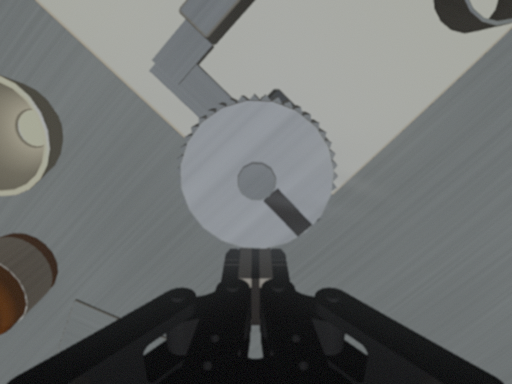

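send_rows:
  commands:
    - [0,0,5,0,0]
    - [0,0,14,0,0]
    - [0,0,22,-20,8]
    - [0,0,22,-50,16.5]
    - [0,0,22,-80,25]

```text
clock: 20.5
eef_pos: [461.9, 72.5, 170.5]
tool_rot: [-3.138, 0.014, -2.785]
force: [0.1, -0.6, -1.1]
width: -0.4
```

```bash
python3 -c "
from h import *
polar()
p=ctrl.camera_params('wrist')
im=ctrl.get_image('wrist');cv2.imwrite('pics/w10.png',im[:,:,::-1]); np.save('w10.npy',p,allow_pickle=True)
groove2('pics/w10.png','w10.npy',91)
p=ctrl.camera_params('top'); im=cv2.imread('pics/top0z.png')
for u in [(237,237),(340,235),(448,232)]: print(onz(p,(220+u[0]/4-.4,110+u[1]/4-.4),46))
print(onz(p,(220+421/4,110+355/4),42))
"
```

```text
clk 20.50 th 137.5 r 66.76 z 170.5 yawth 110.4  Frad -0.44 Ftan 0.35 Fz -1.06 q [ 0.36  0.61 -0.85  2.09  0.7   0.74  2.55]
groove 181.1 mid-from-C 176.4 size 18.8 7.4 n 342
[571.17236612   5.55989683  46.        ]
[572.60612881 -65.98104365  46.        ]
[ 574.79568196 -141.25808486   46.        ]
[ 488.11391604 -122.09451463   42.        ]
```

View pics/w10.png

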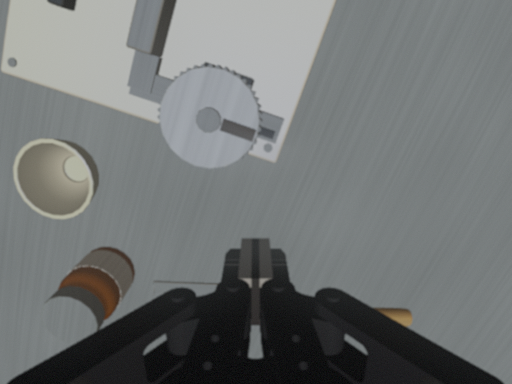

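```bash
python3 -c "
from h import *
go([535,-89,150],109,step=40)
"
```

```text
[0, -2.0, -40.0, 6.0, 8.5]
[0, -4.0, -79.0, 12.0, 17.0]
[0, -7.0, -119.0, 17.0, 25.5]
[0, -9.0, -158.0, 23.0, 34.0]
[0, -10.0, -177.0, 26.0, 42.5]
```

send_rows:
  commands:
    - [0,-2,-40,4,8.5]
    - [0,-4,-79,7,17]
    - [0,-7,-119,10,25.5]
    - [0,-9,-158,14,34]
    - [0,-10,-177,18,42.5]

```text
clock: 21.05
eef_pos: [535.6, -93.3, 157.3]
tool_rot: [3.134, 0.02, 2.743]
force: [1.1, 0.8, -0.5]
width: 0.3
```

send_rows:
  commands:
    - [0,0,0,0,8.5]
    - [0,0,0,0,17]
    - [0,0,0,0,25.5]
    - [0,0,0,0,34]
    - [0,0,0,0,42.5]

```text
clock: 21.55
eef_pos: [535.3, -93.1, 157.2]
tool_rot: [3.123, 0.01, 1.997]
force: [0.6, 1.2, -0.3]
width: 0.1
```

```bash
python3 -c "
from h import *
s=polar()[0]; print(s['tool_rot'])
go([535,-89,150],np.degrees(s['tool_rot'][2])-91.4,step=40)
"
```

```text
clk 21.55 th 281.4 r 122.87 z 157.2 yawth 24.4  Frad -1.07 Ftan 0.81 Fz -0.31 q [ 0.4   0.62 -0.43  1.91  0.4   0.67  1.73]
[3.12252916 0.01029267 1.99730068]
[0, 4.0, 1.0, 7.0, 8.5]
[0, 4.0, 1.0, 7.0, 17.0]
[0, 4.0, 1.0, 7.0, 23.0]
[0, 4.0, 1.0, 7.0, 23.0]
[0, 4.0, 1.0, 7.0, 23.0]
```

Rotate the last bit, then descend and take a picture.

send_rows:
  commands:
    - [0,2,0,10,8.5]
    - [0,4,1,30,17]
    - [0,4,1,50,23]
    - [0,4,1,70,23]
    - [0,4,1,70,23]

```text
clock: 22.05
eef_pos: [534.1, -88.6, 85.2]
tool_rot: [3.125, 0.002, 1.596]
force: [-1.0, 0.8, -1.1]
width: -0.4
```

```bash
python3 -c "
from h import *
s,p,R,*_=polar();print(p,s['tool_rot']); print(shift([535,-89,44],R,p))
pp=ctrl.camera_params('wrist')
im=ctrl.get_image('wrist');cv2.imwrite('pics/w11.png',im[:,:,::-1]); np.save('w11.npy',pp,allow_pickle=True)
"
```

```text
clk 22.05 th 281.2 r 118.24 z 85.2 yawth 1.4  Frad -0.93 Ftan -0.80 Fz -1.07 q [ 0.28  0.72 -0.25  1.96  0.35  0.49  1.37]
[534.07898967 -88.58721295  85.209135  ] [3.12485077e+00 2.41713830e-03 1.59557751e+00]
[-0.33587234  0.2204696  41.21953473]
```

View pics/w11.png

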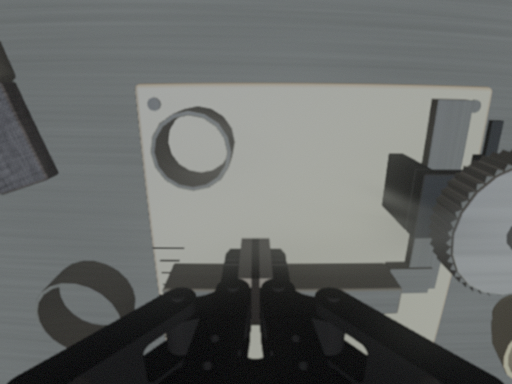

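send_rows:
  commands:
    - [0,0,0,15,0]
    - [0,0,0,30,0]
    - [0,0,0,41,0]
    - [0,0,8,41,0]
    - [0,0,16,41,0]

```text
clock: 22.6
eef_pos: [552.9, -88.3, 46.4]
tool_rot: [3.122, 0.002, 1.596]
force: [0.3, 0.1, -0.6]
width: -0.4
```

```bash
python3 -c "
from h import *
s,p,R,*_=polar();print(p,s['tool_rot'],s['force']); print(shift([620,-86.9,44],R,p))
"
```

```text
clk 22.60 th 289.9 r 122.99 z 46.4 yawth 1.4  Frad -0.01 Ftan 0.31 Fz -0.60 q [ 0.25  0.79 -0.22  1.93  0.38  0.44  1.35]
[552.92731533 -88.25907195  46.42897376] [3.12166372e+00 2.44270559e-03 1.59579109e+00] [ 0.2929971   0.11185202 -0.60301454]
[-0.31170975 67.02395997  3.76611815]
```

send_rows:
  commands:
    - [0,0,5,2.5,0]
    - [0,0,10,2.6,0]
    - [0,0,15,2.7,0]
    - [0,0,20,2.8,0]
    - [0,0,25,3,0]

```text
clock: 23.1
eef_pos: [578.0, -87.7, 44.0]
tool_rot: [3.122, 0.003, 1.596]
force: [-1.8, -0.1, 2.2]
width: -0.3
```

```bash
python3 -c "
from h import *
s,p,R,*_=polar();print(p,s['tool_rot'],s['force']); print(shift([620,-86.9,44],R,p))
"
```

```text
clk 23.10 th 300.2 r 133.19 z 44.0 yawth 1.4  Frad -0.84 Ftan -1.64 Fz 2.19 q [ 0.25  0.82 -0.23  1.86  0.37  0.48  1.36]
[578.03410451 -87.7490116   44.01919255] [3.12221702e+00 2.58668452e-03 1.59560848e+00] [-1.83892944 -0.09667353  2.19084029]
[-0.1923569  41.9657817   0.83290919]
```

Fence is sliding at about 2 N. Continue.

send_rows:
  commands:
    - [0,0,6,0.1,0]
    - [0,0,12,0.2,0]
    - [0,0,18,0.3,0]
    - [0,0,24,0.4,0]
    - [0,0,30,0.5,0]

```text
clock: 23.6
eef_pos: [608.5, -87.0, 44.0]
tool_rot: [3.122, 0.003, 1.596]
force: [-1.0, -0.4, -0.1]
width: 0.1
```

```bash
python3 -c "
from h import *
s,p,R,*_=polar();print(p,s['tool_rot'],s['force'])
"
```

```text
clk 23.60 th 310.4 r 150.20 z 44.0 yawth 1.4  Frad -0.35 Ftan -1.04 Fz -0.13 q [ 0.25  0.85 -0.24  1.77  0.36  0.54  1.37]
[608.47248996 -86.95715996  43.99252022] [3.12240540e+00 2.51699117e-03 1.59565346e+00] [-1.01665819 -0.4095647  -0.13398801]
```

send_rows:
  commands:
    - [0,0,3,0.1,0]
    - [0,0,6,0.1,0]
    - [0,0,8,0.2,0]
    - [0,0,10,0.2,0]
    - [0,0,11,0.2,0]

```text
clock: 24.1
eef_pos: [619.5, -86.7, 44.0]
tool_rot: [3.123, 0.003, 1.596]
force: [-1.7, 0.1, 0.9]
width: -0.0
```

send_rows:
  commands:
    - [0,0,1,0,0]
    - [0,0,2,0,0]
    - [0,0,2,0,0]

```text
clock: 24.4
eef_pos: [621.6, -86.7, 44.0]
tool_rot: [3.122, 0.003, 1.596]
force: [-0.6, 0.3, 0.2]
width: -0.0
```

send_rows:
  commands:
    - [0,0,1,0,0]
    - [0,0,2,0,0]
    - [0,0,2,0,0]

```text
clock: 24.7
eef_pos: [623.1, -86.6, 44.0]
tool_rot: [3.124, 0.003, 1.596]
force: [-3.3, 0.9, 1.7]
width: -0.0
```

send_rows:
  commands:
    - [0,0,1,0,0]
    - [0,0,2,0,0]
    - [0,0,2,0,0]

```text
clock: 25.0
eef_pos: [623.1, -86.6, 44.0]
tool_rot: [3.128, 0.003, 1.596]
force: [-7.5, 0.1, 5.1]
width: -0.3
```

send_rows:
  commands:
    - [0,0,2,0,0]
    - [0,0,2.5,0,0]

```text
clock: 25.2
eef_pos: [623.2, -86.6, 43.9]
tool_rot: [3.133, 0.003, 1.595]
force: [-9.0, 1.2, 7.5]
width: 0.2
```

send_rows:
  commands:
    - [0,0,-4,0,0]
    - [0,0,-15,-1,0]
    - [0,0,-28,-10,0]
    - [0,0,-30,-50,0]
    - [0,0,-30,-95,0]

```text
clock: 25.7
eef_pos: [591.9, -87.0, 138.6]
tool_rot: [3.134, 0.003, 1.596]
force: [0.7, -1.1, -0.6]
width: -0.1
```

send_rows:
  commands:
    - [0,20,-10,-40,0]
    - [0,60,-30,-80,0]
    - [0,100,-50,-100,0]
    - [0,150,-70,-100,0]
    - [0,200,-70,-100,0]

```text
clock: 26.2
eef_pos: [516.9, 101.5, 239.2]
tool_rot: [3.13, 0.003, 1.594]
force: [0.7, 0.3, -1.1]
width: -0.2
```

```bash
python3 -c "
from h import *
s=polar()[0];print(s['eef_pos'],s['force'])
for n in ['top','side','wrist']:
  np.save(n+'f.npy',ctrl.camera_params(n),allow_pickle=True)
  im=ctrl.get_image(n)[:,:,::-1];cv2.imwrite('pics/%sf.png'%n,im)
  if n=='top': cv2.imwrite('pics/topfz.png',cv2.resize(im[110:225,220:420],None,fx=4,fy=4,interpolation=cv2.INTER_CUBIC))
"
```

```text
clk 26.20 th 85.5 r 74.37 z 239.2 yawth 1.3  Frad 0.35 Ftan -0.72 Fz -1.06 q [-0.    0.47 -0.36  1.87  0.23  0.83  1.11]
[516.92387758 101.53849056 239.19166581] [ 0.74319649  0.2915516  -1.064623  ]
```

View pics/topfz.png

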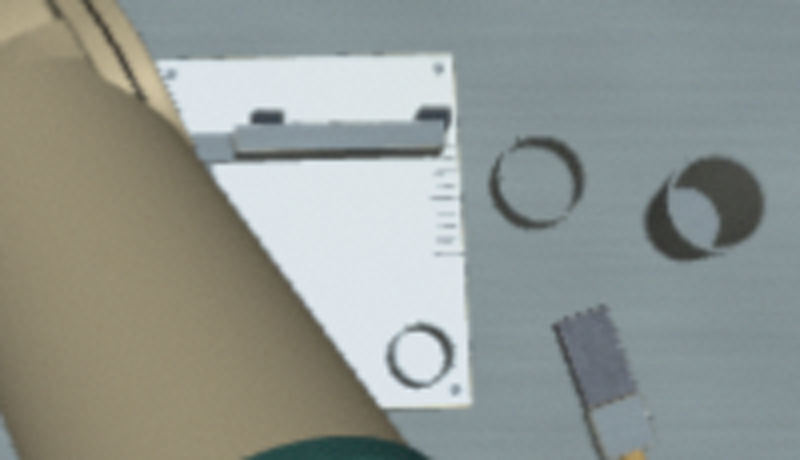

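View pics/sidef.png

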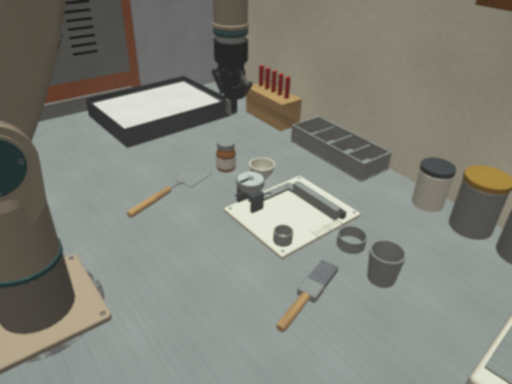

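View pics/topf.png

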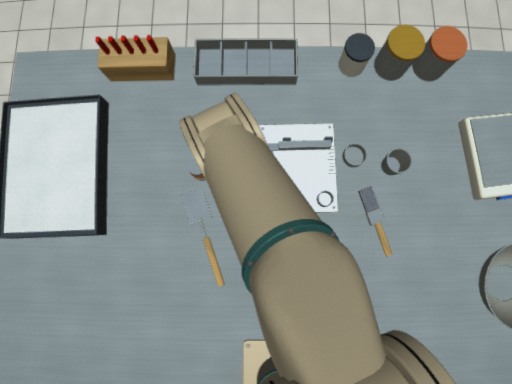

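```bash
python3 -c "
from h import *
groove2('pics/wristf.png','wristf.npy',91)"
```

```text
groove 181.9 mid-from-C 176.7 size 19.2 7.5 n 195
```

View pics/wristf.png

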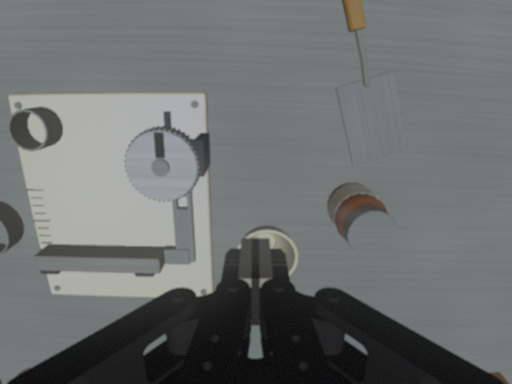

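The groove (about pixel 159,145) lies on the pointer line at 181.9°. The fence sits against both stops, and the bystanders stand where they were.

```bash
python3 -c "
from h import *
print(ctrl.finish_job())"
```

```text
the job is handed in; nothing more can be done
None
```

The collar is loosened two turns and the fence is pushed home against both end stops. The arm is clear, with the TCP at a height of 239 mm, and the job was handed in at about 26 s of the 72 s allowed.

- **Collar:** I rolled the shut fingertips round the rim in two sweeps, pressing about 1–5 N, with one dip to about 0.2 N where the collar slipped roughly 13°. Its groove read 188.6° before I started and 181.9° at the end. The tight position is at about 181.3°, so I put the loosening at 720°, give or take about 8°, well inside the eighth of a turn (45°) allowed. Two ways of measuring the groove disagreed by about 5°.
- **Fence:** It slid about 60 mm at roughly 2 N. It then stopped at TCP x = 623 mm while the push built up to 9 N, with no further travel. The last top and wrist pictures show it against both stops.
- **Rest of the table:** The cutters, cup and brush looked unmoved in the top view. The arm hid part of the left side there, but the side and wrist views show the ramekin, jar and spatula in place.

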